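# Book a reagent bottle in at the label reader, then hold the block warmer's lid open

## Robot

A 6-joint arm with a two-finger parallel gripper is mounted at the origin on a cart in front of the work surface, level with it; the furniture and walls round the work are solid. World frame = base frame: x ahead of the robot, y to its left, z up, the work surface at z = 0. Lengths are in m, angles in rad, forces in N, time in s.
With the tool pointing down it reaches from about 0.325 to 0.9 m from the base axis. Payload 6.1 kg.
Tool frame: the origin (TCP) lies between the finger pads; the fingertips stand 22 mm ahead of it and the grasp point (between the pads) lies 3 mm ahead of it; z points along the fingers, y is the line along which they close (so a half turn about z gives the same grasp; the last joint's range is limited). The gripper opens to 85 mm and grips with 20 to 120 N. Pads are 22 mm wide; open, the fingers measure 114 mm over their backs; the gripper's body (76 mm by 85 mm) begins 54 mm behind the grasp point. The pads swing forward as they close: fully open they stand 13 mm farther back than shut.
Start: joints at [-1.259, 0.22, 1.526, -0, 1.395, -0.126], TCP at [0.265, -0.566, 0.253] pointing down, gripper open.
Joint ranges: [-2.98, 2.98], [-0.91, 2.08], [0.09, 2.57], [-1.24, 4.39], [0.2, 2.65], [-2.68, 2.68]. Speed limits (rad/s): [2.57, 2.57, 3.01, 3.14, 3.14, 3.14].

## Interface

Orientations are given as a unit quaternion [x, y, z, w].
In Python, from bench import bot, kin, status, cams, job gives the robot as it stands. The module is installed in compiled form; this text tells all that it offers. Calls block until the motion is done:
- bot.goto(position, orientation): joint-space move of the TCP to a pose.
- bot.move_linear(position, rot=None, rate=0.15): straight line of the TCP; rot=None keeps the orientation; rate is the mean speed in m/s.
- bot.goto_joints(angles): joint-space move.
- bot.gripper_to(opening, effort=None): opening from 0.0 (shut) to 1.0 (fully open); effort is the grip in N (None keeps the last); returns when the fingers have stopped.
- bot.dwell(seconds).
- kin.ik(position, orientation): joint angles nearest the present ones, or None.
- status.state(): the state.
- cams.capture(name): name is "scene" or "top" or "wrist"; returns a dict with "color" (480x640x3 uint8, red, green, blue), "fx", "fy", "cx", "cy" (pixels), "distortion" ([k1, k2, p1, p2, k3] as OpenCV has them; the pictures are not rectified), "eye" and "orientation" of the camera in the world. Camera axes: x right, y up, looking along -z (the intrinsics and any distortion apply to the point x, -y, -z); pixel columns grow to the right and rows downward; lengths in m; the calibration is good to about 2 mm. A picture is of the moment at which its call begins. There is no depth.
A pose or a line that the arm cannot do raises bot.PlanningError and nothing moves.
- job.finish_job(): hands the job in; it is judged then, once.
The state is a dict: "t": time; "joint_pos": joint angles; "joint_velocities": joint speeds; "effort": joint torques, N m; "ee_pos": TCP position; "tcp_rot": TCP orientation; "ft_force": force on the tool from outside, world axes, zero at the start; "torque": the same for the moment, N m; "grip_width": opening from 0.0 (shut) to 1.0 (fully open); "gripper_force": force on a finger pad.
Only numpy, scipy, OpenCV 4.12 (cv2) and the standard library are available. Lean on these libraries where they do the work, as an engineer would, in place of code of your own. Each camera call takes 0.05 s, during which the arm holds its last target. There are 200 camera calls.

## Task

I want to warm the amber reagent bottle. Turn it in the nest of the label reader until the middle of its paper label squarely faces the reader's window and let go of it, standing in the nest, so that it is booked in; then raise the self-closing lid of the block warmer by its handle until it stands about 60 degrees from shut, and keep holding it there, because I need both hands to take the tubes out of the block and put the bottle in. The lid does not stay up by itself, so finish while still holding it at that angle, never let it drop, and leave the other things on the bench where they are.

Things in the scene. Friction and masses are not known exactly. Their poses are not given: they have to be found in the camera images.
- amber_bottle: Loose brown bottle, black cap (fast, does not unscrew), 55 mm in diameter, 112 mm high, about 0.2 kg, in the reader's nest. Cap: 40 mm in diameter, 95 to 112 mm above the underside; shoulder full 55 mm at about 80 mm. Origin: centre of its underside; z up its axis; its paper label runs 148 degrees round; its middle lies 191 degrees counter-clockwise from its own x axis seen from above.
- bottle_label (a point): The middle of the bottle's paper label: on the bottle's surface, 27.5 mm from its axis, 40 mm above its underside. Moves with the bottle (same axes as the bottle's).
- label_reader: Fixed grey reader: base plate 168 x 94 mm, 8 mm thick, a nest at one end, the head at the other. Origin: underside, below the nest's centre; x points from nest to head, z up. Nest: black ring, 61 mm inside, 74 mm outside, 5 mm above the plate (the bottle has 3 mm of play). Head: 48 mm deep, 74 wide, top 86 mm above the bench, front 72 mm from the nest's centre; a visor juts 11 mm further at 77 mm.
- reader_window (a point): Centre of the dark window on the front of the reader's head: 68.5 mm from the nest's centre along the reader's x, 48 mm above the bench. It looks along the reader's -x at the nest; the label faces it when the label's middle lies straight between the bottle's axis and the window.
- reader_nest (a point): Centre of the nest's floor, 8 mm above the bench, on which the bottle stands.
- block_warmer: Fixed white block warmer on the 1.5 mm thick mat, 180 mm deep (x), 250 mm wide (y), 118 mm high to the lid's lower edge and 156 mm to its top when shut; black fascia on the front. Origin: centre of its underside; its front looks along its own -x, z up. Inside are an aluminium block and two tubes.
- warmer_lid (a joint): Angle of the lid about the hinge along its back edge, rad: 0 shut, 1.047 = 60 degrees, at most 1.75; it grows as the front edge rises and swings back over the hinge. A light spring and its weight (0.3 kg) pull it shut at every angle: lifting at the handle takes about 2 N. Let go, it falls shut.
- lid_handle (a point): Middle of the handle: a round steel bar, 10 mm thick, 110 mm between its legs, parallel to the hinge (the warmer's y), 42 mm in front of the lid (37 mm gap), 234.5 mm from the hinge axis. Lid shut: 138 mm in front of the warmer's centre, 134 mm above its underside, 3.9 degrees above hinge level. At 60 degrees: 328 mm up, 8 mm in front of the centre. Pinched from above it can turn between the pads.
- lid_hinge (a point): Middle of the lid's hinge axis: 96 mm behind the warmer's centre (its +x), 118 mm above its underside; the axis runs along the warmer's y.
- plate_box: Bystander: green plate box with a smoked lid, 90 x 127 x 42 mm, at the left edge of the mat. Leave it.
- pcr_rack: Bystander: low green holder, 128 x 86 x 12 mm, behind the reader. Leave it.
- petri_low: Bystander: closed petri dish, 59 mm across, 15 mm high, on the bench beside the warmer, behind the reader. Leave it.
- marker: Bystander: marker pen, 130 mm long, lying to the right of the reader. Leave it.
- label_tape: Bystander: yellow roll of tape, 58 mm across, 19 mm high, in front on the left. Leave it.

How it is judged:
By the outcome, as a careful person would: the job done as asked, in the order asked, and still so for the second after the job is handed in, while the arm keeps its last pose, push and grip.
It also fails if it takes over 72 s, if anything falls off the work surface, if the arm or the gripper's body presses on something with over 40 N, if the wrist force passes 120 N, or if a joint passes its speed limit or range.

## Working session

There is one attempt and no reset: what is moved stays moved. The work goes in short steps, each a Python script; the robot and the scene stay as the last script left them, time stands still between calls to the robot, and variables do not carry over. Pictures are saved under pics/ and viewed, at most 10 in all, crops included, and the job is handed in when it is done.

```bash
mkdir -p pics; python3 - <<'E'
from bench import bot,kin,status,cams,job
import cv2,pickle
for n in ["scene","top","wrist"]:
    c=cams.capture(n); cv2.imwrite(f"pics/{n}0.png",c["color"][:,:,::-1]); pickle.dump(c,open(f"pics/{n}0.pkl","wb"))
    print(n,c["fx"],c["fy"],c["cx"],c["cy"],c["distortion"],c["eye"],c["orientation"])
print(status.state())
E
```

```text
scene 440.0977411687419 440.0977411687419 306.5685112538118 238.67099792258182 [-0.02902534  0.          0.          0.          0.        ] [ 0.26480712 -0.44246036  1.04012041] [ 0.24823451 -0.08904206 -0.3124324   0.91259911]
top 527.2934899556203 527.2934899556203 317.7674736480098 229.8336089130595 [-0.11428894  0.          0.          0.          0.        ] [ 0.3825084  -0.03633773  1.7244889 ] [-0.05376383  0.03940007  0.71149645 -0.69952118]
wrist 391.38836314381274 391.38836314381274 323.95303107972535 242.35305359968044 [-0.05254683  0.          0.          0.          0.        ] [ 0.32378872 -0.53754662  0.37341145] [-0.11090803  0.07079468 -0.53191333  0.83651404]
{'t': 0.15, 'joint_pos': array([-1.25907775e+00,  2.21043355e-01,  1.52737025e+00,  1.68607216e-05,
        1.39471025e+00, -1.26099840e-01]), 'joint_velocities': array([ 0.00038726, -0.00163098, -0.00270253,  0.00060524,  0.0011196 ,
       -0.00037195]), 'effort': array([ 9.58312266e-04, -4.97484899e+01, -3.89904642e+01, -2.64135952e-04,
        7.12097550e-03,  5.44021020e-06]), 'ee_pos': array([ 0.26484202, -0.56562265,  0.25243992]), 'tcp_rot': array([ 9.76134947e-01,  2.17163483e-01, -6.26897729e-05, -7.63074557e-04]), 'ft_force': array([-0.19767902,  0.78219844, -0.13954809]), 'torque': array([ 0.01313733, -0.01397537,  0.03257194]), 'gripper_force': 0.0, 'grip_width': 1.0007215771746978}
```

View pics/scene0.png

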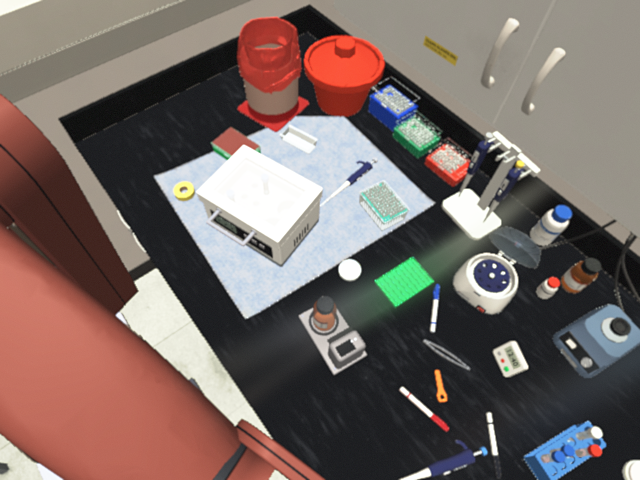

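View pics/top0.png

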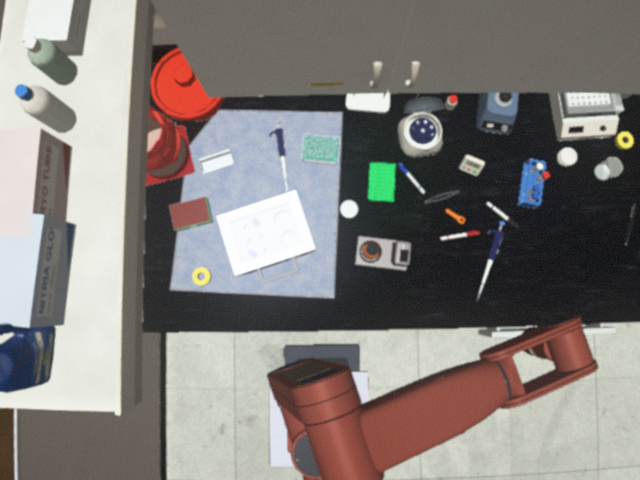

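The scene view shows the bottle cap at about (325,303), the reader head at (347,347), and the handle bar from (211,211) to (250,242). In the top view the cap is at (371,250), the reader head at (402,254), and the handle runs from (262,277) to (297,268).

```bash
cat > h.py <<'E'
import numpy as np,cv2,pickle
from scipy.spatial.transform import Rotation as R
def load(n): return pickle.load(open(f"pics/{n}.pkl","rb"))
def cap(name,tag):
    from bench import cams
    c=cams.capture(name); pickle.dump(c,open(f"pics/{tag}.pkl","wb")); cv2.imwrite(f"pics/{tag}.png",c["color"][:,:,::-1]); return c
def K(c): return np.array([[c["fx"],0,c["cx"]],[0,c["fy"],c["cy"]],[0,0,1.]])
def ray(c,u,v):
    p=cv2.undistortPoints(np.array([[[u,v]]],float),K(c),np.array(c["distortion"]))[0,0]
    d=R.from_quat(c["orientation"]).apply([p[0],-p[1],-1.]); return np.array(c["eye"]),d/np.linalg.norm(d)
def plane(c,u,v,z):
    o,d=ray(c,u,v); return o+d*(z-o[2])/d[2]
def tri(*obs):
    A=np.zeros((3,3));b=np.zeros(3)
    for c,u,v in obs:
        o,d=ray(c,u,v);P=np.eye(3)-np.outer(d,d);A+=P;b+=P@o
    x=np.linalg.solve(A,b)
    return x,[np.linalg.norm((np.eye(3)-np.outer(ray(*o)[1],ray(*o)[1]))@(x-o[0]["eye"])) for o in obs]
def proj(c,P):
    q=R.from_quat(c["orientation"]).inv().apply(np.atleast_2d(P)-c["eye"])*[1,-1,-1]
    return cv2.projectPoints(q,np.zeros(3),np.zeros(3),K(c),np.array(c["distortion"]))[0][:,0]
E
python3 - <<'E'
from h import *
s,t,w=load("scene0"),load("top0"),load("wrist0")
print("cap",tri((s,325,300),(t,371,250)))
for a in [(355,262),(411,269),(410,239),(358,237)]: print("plate",plane(t,*a,0.008))
for a in [(262,277),(297,268)]: print("handle",plane(t,*a,0.134))
print("h tri",tri((s,211,211),(t,262,277)),tri((s,250,242),(t,297,268)))
for a in [(217,213),(296,193),(315,248),(233,274)]: print("lidtop",plane(t,*a,0.156))
print(R.from_quat(w["orientation"]).as_matrix())
a=cv2.resize(s["color"][190:390,180:400],None,fx=3,fy=3,interpolation=cv2.INTER_CUBIC)
cv2.imwrite("pics/crop.png",a[:,:,::-1][:600])
E
```

```text
cap (array([ 0.53382771, -0.16853522,  0.12390738]), [np.float64(0.0041432413126110575), np.float64(0.004143241312611064)])
plate [ 0.50259104 -0.12277781  0.008     ]
plate [ 0.47635176 -0.30455087  0.008     ]
plate [ 0.57462254 -0.30489001  0.008     ]
plate [ 0.58437212 -0.13458773  0.008     ]
handle [0.45311536 0.1651241  0.134     ]
handle [0.47866226 0.05891314 0.134     ]
h tri (array([0.45231309, 0.16062666, 0.1678337 ]), [np.float64(0.0007310789623117903), np.float64(0.0007310789623118171)]) (array([0.48416381, 0.05758834, 0.12487726]), [np.float64(0.005288591466339301), np.float64(0.005288591466339211)])
lidtop [0.64806397 0.29950172 0.156     ]
lidtop [0.70475976 0.05827057 0.156     ]
lidtop [0.53621269 0.00309413 0.156     ]
lidtop [0.46229405 0.24949653 0.156     ]
[[ 4.24112649e-01  8.74202532e-01  2.36428411e-01]
 [-9.05609328e-01  4.09535240e-01  1.10238981e-01]
 [-4.54569578e-04 -2.60865521e-01  9.65375043e-01]]
```

View pics/crop.png

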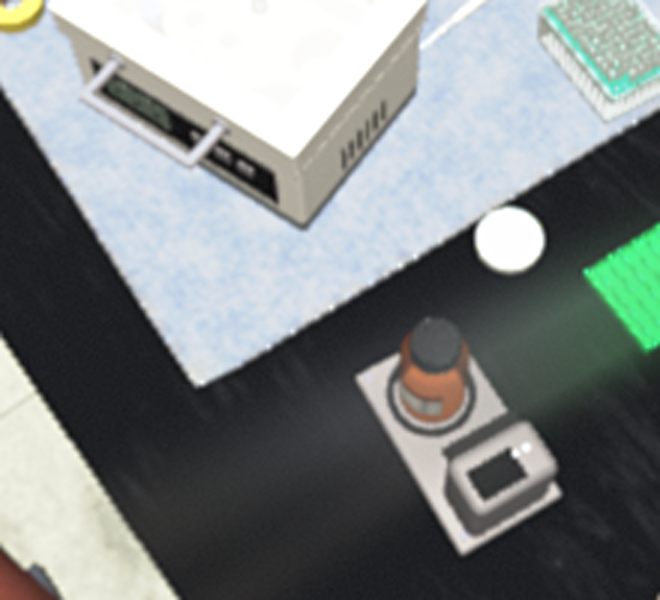

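The crop shows part of the label, at the bottle's lower left at about (425,400), so it faces roughly world -x, away from the window. Next I'll take close wrist views.

```bash
cat >> h.py <<'E'
def camtool():
    from bench import status
    w=load("wrist0"); p0=np.array([0.26484202,-0.56562265,0.25243992]); q0=R.from_quat([9.76134947e-01,2.17163483e-01,-6.26897729e-05,-7.63074557e-04])
    return q0.inv().apply(np.array(w["eye"])-p0), q0.inv()*R.from_quat(w["orientation"])
def look(target,az,el,dist,roll=0):
    """TCP pose putting the wrist camera at az/el (deg) from the target, looking at it"""
    a,e=np.radians([az,el]); z=np.array([np.cos(e)*np.cos(a),np.cos(e)*np.sin(a),np.sin(e)])
    x=np.cross([0,0,1],z); x/=np.linalg.norm(x)
    C=R.from_matrix(np.column_stack([x,np.cross(z,x),z]))*R.from_euler("z",roll,degrees=True)
    t,q=camtool(); T=C*q.inv(); return np.array(target)+dist*z-T.apply(t),T.as_quat()
E
python3 - <<'E'
from h import *
from bench import kin
print(camtool()[0],camtool()[1].as_matrix().round(3))
for name,tg in [("bot",[.535,-.17,.06]),("han",[.466,.11,.134])]:
  for az in range(120,300,20):
    for el in (35,50,65,80):
      for roll in (0,180,90,-90):
        p,q=look(tg,az,el,.28,roll); j=kin.ik(p,q)
        if j is not None and p[2]>.12: print(name,az,el,roll,p.round(2),np.round(j,2))
E
```

```text
[ 0.06531531 -0.00062024 -0.12095708] [[ 0.     0.965  0.261]
 [ 1.     0.    -0.001]
 [-0.001  0.261 -0.965]]
bot 120 35 180 [ 0.48 -0.08  0.17] [ 0.03 -0.17  2.24 -0.82  0.89 -0.01]
bot 120 35 -90 [ 0.5  -0.05  0.14] [ 0.27  0.25  2.02 -1.07  1.25 -1.11]
bot 120 50 0 [ 0.48 -0.07  0.15] [ 0.21 -0.03  2.3  -1.23  0.97 -2.65]
bot 120 50 180 [ 0.5  -0.11  0.19] [-0.17 -0.16  2.09 -0.41  0.96 -0.5 ]
bot 120 50 90 [ 0.46 -0.1   0.17] [-0.2  -0.49  2.48 -0.6   0.55  1.18]
bot 120 50 -90 [ 0.52 -0.07  0.17] [ 0.12  0.13  1.96 -0.81  1.19 -1.51]
bot 120 65 180 [ 0.52 -0.14  0.21] [-0.35 -0.03  1.9  -0.12  1.15 -0.83]
bot 120 65 90 [ 0.48 -0.13  0.19] [-0.41 -0.41  2.3  -0.05  0.74  0.61]
bot 120 65 -90 [ 0.53 -0.1   0.19] [-0.05  0.11  1.84 -0.54  1.23 -1.89]
bot 120 80 0 [ 0.51 -0.12  0.2 ] [-0.2  -0.16  2.08 -0.4   0.96  2.61]
bot 120 80 180 [ 0.54 -0.17  0.21] [-0.48  0.17  1.68  0.05  1.38 -1.01]
bot 120 80 90 [ 0.5  -0.16  0.2 ] [-0.57 -0.21  2.08  0.18  1.    0.38]
bot 120 80 -90 [ 0.55 -0.13  0.2 ] [-0.21  0.2   1.67 -0.31  1.36 -2.2 ]
bot 140 35 180 [ 0.46 -0.1   0.17] [-0.18 -0.46
[... 13142 characters left out ...]
 0.62]
han 280 50 0 [ 0.49 -0.01  0.23] [-0.59  0.31  1.74  0.66  1.81 -0.85]
han 280 50 180 [0.48 0.04 0.27] [-0.33 -0.05  1.85  0.38  1.57  2.59]
han 280 50 90 [0.51 0.02 0.25] [-0.36  0.34  1.55  0.43  1.86 -2.21]
han 280 50 -90 [0.45 0.01 0.25] [-0.62 -0.13  2.06  0.67  1.55  0.74]
han 280 65 0 [0.48 0.02 0.25] [-0.47  0.1   1.81  0.54  1.69 -0.71]
han 280 65 90 [0.51 0.06 0.27] [-0.22  0.21  1.59  0.28  1.76 -2.03]
han 280 65 -90 [0.45 0.04 0.27] [-0.44 -0.33  2.11  0.51  1.42  0.92]
han 280 80 0 [0.48 0.05 0.27] [-0.31 -0.06  1.84  0.39  1.57 -0.52]
han 280 80 90 [0.5  0.09 0.28] [-0.04  0.14  1.6   0.11  1.7  -1.81]
han 280 80 -90 [0.44 0.08 0.28] [-0.18 -0.45  2.12  0.26  1.29  1.19]
```

```bash
python3 - <<'E'
from h import *
from bench import bot,status
B=[.535,-.17,.06];H=[.466,.11,.134]
for i,(t,az,el,roll,d) in enumerate([(B,200,65,0,.31),(B,160,50,90,.31),(H,220,65,90,.30),(H,160,65,90,.30)]):
    try: bot.goto(*look(t,az,el,d,roll))
    except bot.PlanningError as e: print(i,e); continue
    cap("wrist",f"w{i+1}"); print(i,status.state()["t"])
a=[cv2.imread(f"pics/w{i}.png") for i in (1,2,3,4)]
m=np.vstack([np.hstack(a[:2]),np.hstack(a[2:])]); cv2.imwrite("pics/m.png",cv2.resize(m,(800,600),interpolation=cv2.INTER_AREA))
E
```

```text
0 1.7
1 2.6417
2 3.5833
3 4.9833
```

View pics/m.png

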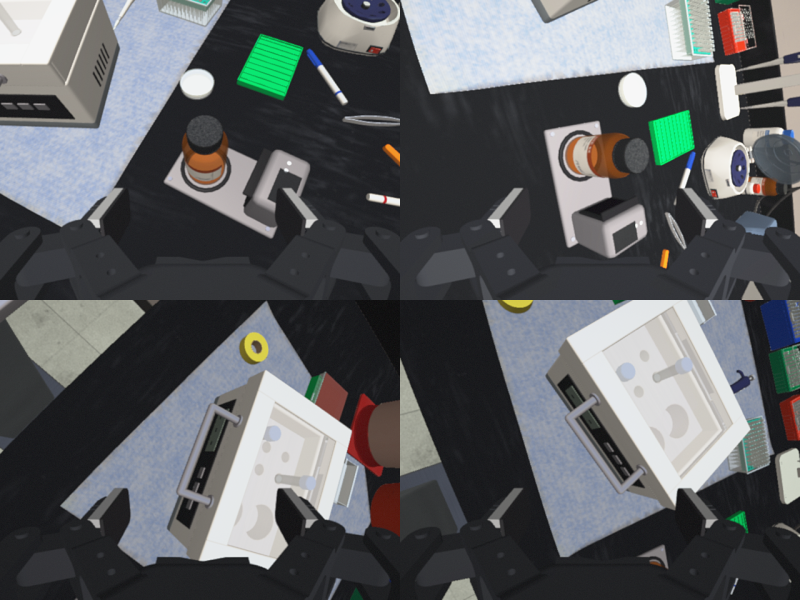

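The contact sheet shows the bottle with its white label at (205,170) and (582,160), the reader head below right, and the handle at (200,455) and (605,455). I'll zoom in to pick pixels.

```bash
python3 - <<'E'
from h import *
def cr(n,u,v,w,h,f): return cv2.resize(cv2.imread(f"pics/{n}.png")[v:v+h,u:u+w],None,fx=f,fy=f,interpolation=cv2.INTER_CUBIC)
a=cr("w1",250,170,267,200,1.5); b=cr("w2",210,180,267,200,1.5)
c=cr("w3",260,140,267,200,1.5); d=cr("w4",220,120,267,200,1.5)
z=lambda x:cv2.resize(x,(400,300))
cv2.imwrite("pics/m2.png",np.vstack([np.hstack([z(a),z(b)]),np.hstack([z(c),z(d)])]))
E
```

```text
(no output)
```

View pics/m2.png

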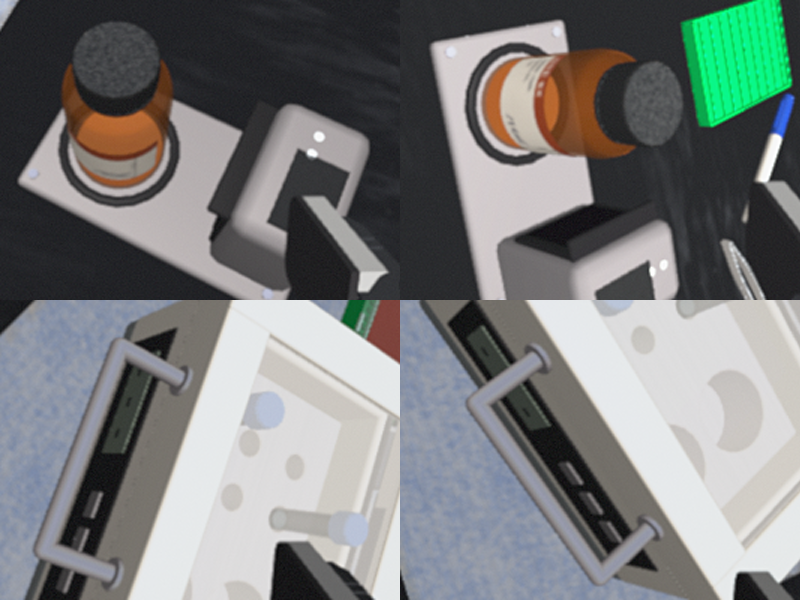

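```bash
cat >> h.py <<'E'
def label(c,A,show=True,r=.0275,zb=.008):
    """azimuths (deg, world) of label-coloured pixels on the bottle cylinder about axis A=(x,y), by height bin"""
    hsv=cv2.cvtColor(c["color"],cv2.COLOR_RGB2HSV)
    uv=proj(c,[[A[0],A[1],zb+.045]])[0]; out=[]
    for v in range(int(uv[1])-70,int(uv[1])+70):
        for u in range(int(uv[0])-70,int(uv[0])+70):
            if not(0<=u<640 and 0<=v<480): continue
            o,d=ray(c,u,v); p=o[:2]-A; a=d[:2]@d[:2]; b=p@d[:2]; q=b*b-a*(p@p-r*r)
            if q<=0: continue
            P=o+d*(-b-np.sqrt(q))/a; h=P[2]-zb
            n=(P[:2]-A)/r; g=-(n@d[:2])
            if .012<h<.075: out.append((np.degrees(np.arctan2(n[1],n[0]))%360,h,hsv[v,u,1],hsv[v,u,2],g))
    return np.array(out)
E
python3 - <<'E'
from h import *
w={i:load(f"w{i}") for i in (1,2,3,4)}
off={1:(250,170,0,0),2:(210,180,400,0),3:(260,140,0,300),4:(220,120,400,300)}
px=lambda i,x,y:(w[i],off[i][0]+(x-off[i][2]+.5)*267/400-.5,off[i][1]+(y-off[i][3]+.5)/1.5-.5)
t=load("top0")
c,e=tri(px(1,117,56),px(2,653,103)); print("cap",c,e)
print("captop-top",plane(t,371,250,.12))
E1,_=r1=tri(px(3,119,346),px(4,474,402)); E2,_=r2=tri(px(3,44,549),px(4,601,578))
print("handle",r1,r2,"mid",(E1+E2)/2,np.linalg.norm(E1-E2),"bar az",np.degrees(np.arctan2(*(E1-E2)[[1,0]])))
P=lambda i,x,y:plane(*px(i,x,y),.008)
print("screw",tri(px(1,33,173),px(2,450,50)))
for i,x,y in [(2,432,42),(2,563,22),(2,480,298),(2,590,195),(1,20,182),(1,250,285),(1,245,135),(1,190,107)]: print(i,x,y,P(i,x,y))
for i in (1,2):
    o=label(w[i],c[:2])
    for h in (.02,.03,.04,.05,.06):
        s=o[abs(o[:,1]-h)<.003]; l=s[(s[:,2]<110)&(s[:,3]>110)]
        print(i,h,"vis",s[:,0].min().round(),s[:,0].max().round(),"label",len(l), (l[:,0].min().round(1),l[:,0].max().round(1)) if len(l) else "")
E
```

```text
cap [ 0.5351382  -0.17431252  0.11823637] [np.float64(0.0003102303701296599), np.float64(0.00031023037012954403)]
captop-top [ 0.53052764 -0.16684959  0.12      ]
handle (array([0.43875535, 0.16181307, 0.13370687]), [np.float64(7.752384813183703e-05), np.float64(7.752384813182373e-05)]) (array([0.47100859, 0.05582277, 0.13956504]), [np.float64(0.00017101443508201887), np.float64(0.0001710144350820196)]) mid [0.45488197 0.10881792 0.13663595] 0.1109438344691961 bar az 106.92519840042817
screw (array([ 0.50356999, -0.13312784,  0.00704322]), [np.float64(0.0004150451994971192), np.float64(0.00041504519949718435)])
2 432 42 [ 0.49451728 -0.12547713  0.008     ]
2 563 22 [ 0.58665481 -0.14004842  0.008     ]
2 480 298 [ 0.47251907 -0.27251667  0.008     ]
2 590 195 [ 0.56962692 -0.25445914  0.008     ]
1 20 182 [ 0.49510759 -0.12856755  0.008     ]
1 250 285 [ 0.48393747 -0.2725221   0.008     ]
1 245 135 [ 0.57048078 -0.24693067  0.008     ]
1 190 107 [ 0.57709519 -0.20938392  0.008     ]
1 0.02 vis 131.0 270.0 label 48 (np.float64(130.7), np.float64(254.2))
1 0.03 vis 123.0 272.0 label 128 (np.float64(129.0), np.float64(251.7))
1 0.04 vis 127.0 270.0 label 137 (np.float64(136.9), np.float64(252.4))
1 0.05 vis 128.0 269.0 label 144 (np.float64(140.3), np.float64(247.0))
1 0.06 vis 125.0 270.0 label 2 (np.float64(125.2), np.float64(127.9))
2 0.02 vis 87.0 233.0 label 20 (np.float64(86.8), np.float64(233.3))
2 0.03 vis 84.0 236.0 label 255 (np.float64(95.4), np.float64(235.5))
2 0.04 vis 80.0 236.0 label 268 (np.float64(79.9), np.float64(236.0))
2 0.05 vis 80.0 236.0 label 303 (np.float64(79.6), np.float64(236.5))
2 0.06 vis 84.0 237.0 label 79 (np.float64(90.5), np.float64(234.9))
```

Measured: cap top at (0.535, -0.174, 0.118) and handle middle at (0.455, 0.109, 0.137), both matching the text. I'll take side views for the label edges and a near-overhead view for the reader's axis.

```bash
cat >> h.py <<'E'
def goview(tg,az,el,d):
    from bench import bot,kin,status
    q=np.array(status.state()["joint_pos"]); best=None
    for roll in (0,90,180,-90):
        p,o=look(tg,az,el,d,roll); j=kin.ik(p,o)
        if j is not None and p[2]>.14 and (best is None or abs(j-q).max()<best[0]): best=(abs(np.array(j)-q).max(),p,o)
    bot.goto(best[1],best[2])
def edges(o,hs=(.03,.035,.04,.045,.05)):
    for h in hs:
        s=o[(abs(o[:,1]-h)<.0025)&(o[:,4]>.2)]; l=s[(s[:,2]<110)&(s[:,3]>110)]
        print(h,"vis",s[:,0].min().round(),s[:,0].max().round(),"label",len(l), np.percentile(l[:,0],[1,99]).round(1) if len(l) else "")
E
python3 - <<'E'
from h import *
from bench import status
B=[.535,-.174,.05]
for n,az,el in [("v1",110,45),("v2",180,78),("v3",250,42)]:
    goview(B,az,el,.30); c=cap("wrist",n); print(n,status.state()["t"]); edges(label(c,np.array([.535,-.174])))
a=[cv2.imread(f"pics/v{i}.png") for i in (1,2,3)]
cv2.imwrite("pics/m3.png",cv2.resize(np.vstack([np.hstack(a[:2]),np.hstack([a[2],a[2]*0])]),(800,600),interpolation=cv2.INTER_AREA))
E
```

```text
v1 5.9833
0.03 vis 45.0 176.0 label 168 [ 98.5 172.1]
0.035 vis 46.0 175.0 label 178 [ 98.6 174.3]
0.04 vis 44.0 173.0 label 185 [ 98.8 172.7]
0.045 vis 45.0 176.0 label 189 [ 98.9 174.9]
0.05 vis 44.0 174.0 label 196 [ 99.1 173.3]
v2 6.9083Traceback (most recent call last):
  File "<stdin>", line 5, in <module>
  File "h.py", line 55, in edges
    print(h,"vis",s[:,0].min().round(),s[:,0].max().round(),"label",len(l), np.percentile(l[:,0],[1,99]).round(1) if len(l) else "")
                  ~~~~~~~~~~^^
    return umr_minimum(a, axis, None, out, keepdims, initial, where)
ValueError: zero-size array to reduction operation minimum which has no identity
```

```bash
python3 - <<'E'
from h import *
from bench import status
B=[.535,-.174,.05]
goview(B,250,42,.30); c=cap("wrist","v3"); print(status.state()["t"]); edges(label(c,np.array([.535,-.174])))
a=[cv2.imread(f"pics/v{i}.png") for i in (1,2,3)]
cv2.imwrite("pics/m3.png",np.hstack([cv2.resize(a[1],(400,300)),cv2.resize(a[2],(400,300))]))
v=load("v2"); hsv=cv2.cvtColor(v["color"],cv2.COLOR_RGB2HSV)
m=((hsv[:,:,1]<50)&(hsv[:,:,2]>120)).astype(np.uint8)
pts=[]
for y,x in zip(*np.nonzero(m)):
    P=plane(v,x,y,.008)
    if abs(P[0]-.535)<.07 and -.21<P[1]<-.10: pts.append((x,y,*P[:2]))
pts=np.array(pts)
# extreme x edges per y slice -> long edges
L=[];U=[]
for y in np.arange(-.2,-.15,.002):
    s=pts[abs(pts[:,3]-y)<.001]
    L.append((y,s[:,2].min()));U.append((y,s[:,2].max()))
for e in (L,U):
    e=np.array(e); f=np.polyfit(e[:,0],e[:,1],1); print("edge az",np.degrees(np.arctan2(-1,-f[0]))%360, "x at -.174",np.polyval(f,-.174),"res",np.std(e[:,1]-np.polyval(f,e[:,0])))
E
```

```text
8.2333
0.03 vis 186.0 316.0 label 141 [186.3 246.3]
0.035 vis 183.0 314.0 label 144 [183.6 246.3]
0.04 vis 184.0 316.0 label 152 [184.8 246.3]
0.045 vis 183.0 315.0 label 150 [184.5 246.3]
0.05 vis 183.0 317.0 label 157 [184.  244.9]
edge az 262.0408361314743 x at -.174 0.4883397348202358 res 0.000244462914059587
edge az 232.57701307607113 x at -.174 0.5247803205754267 res 0.019043605723591716
```

View pics/m3.png

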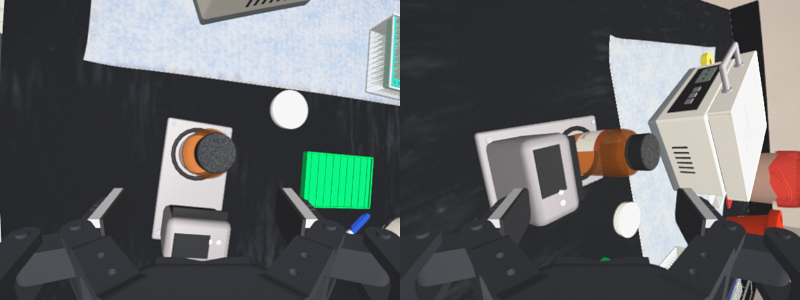

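The left half (v2) shows the reader from above and the right half (v3) the label edge beside the head. The label edges lie at azimuth 98.7 and 246.3 deg, so the middle is at 172.5. The reader axis is about 261.8, so I turn the bottle by +89.3 deg.

```bash
cat >> h.py <<'E'
def down(yaw): return (R.from_euler("z",yaw,degrees=True)*R.from_euler("x",180,degrees=True)).as_quat()
E
python3 - <<'E'
from h import *
from bench import bot,kin,status
A=[.535,-.174]; y0=25.; turn=89.3
for y in (y0,y0+turn): print(np.round(kin.ik([*A,.119],down(y)),2))
bot.goto([*A,.22],down(y0)); bot.gripper_to(.75,30)
bot.move_linear([*A,.119],rate=.08)
s=status.state(); print("down",s["ft_force"].round(1),s["ee_pos"])
bot.gripper_to(.0,30)
s=status.state(); print("grip",s["ft_force"].round(1),s["grip_width"],s["gripper_force"])
for k in range(1,7):
    bot.goto([*A,.119],down(y0+turn*k/6))
    s=status.state(); print(k,s["ft_force"].round(1),s["torque"].round(2),s["ee_pos"].round(4))
bot.dwell(.3); bot.gripper_to(.75); s=status.state(); print(s["ft_force"].round(1),s["t"])
bot.move_linear([*A,.22],rate=.12)
for n,az in [("x1",140),("x2",190)]:
    goview([*A,.05],az,45,.30); c=cap("wrist",n); edges(label(c,np.array(A)))
s,t=load("x1"),load("x2")
print(status.state()["t"])
f=lambda n:cv2.resize(cv2.imread(f"pics/{n}.png")[120:420,120:520],(400,300))
cv2.imwrite("pics/m4.png",np.hstack([f("x1"),f("x2")]))
E
```

```text
[-0.45  0.21  1.81 -0.    1.13  0.68]
[-0.45  0.21  1.81  0.    1.13 -0.88]
down [-0.7 -0.3  1.1] [ 0.53547359 -0.17420878  0.11969115]
grip [ 1.  -1.1  6.5] 0.4481905374271818 31.31422992617445
1 [0.1 0.3 6.9] [-0.13  0.04  0.07] [ 0.5359 -0.1745  0.1204]
2 [-0.3  0.3  7.7] [-0.09  0.03  0.07] [ 0.5359 -0.1744  0.1204]
3 [0.5 0.  7.3] [-0.1   0.06  0.05] [ 0.5359 -0.1744  0.1204]
4 [0.3 0.6 7.8] [-0.09 -0.05  0.01] [ 0.5359 -0.1744  0.1204]
5 [-1.3 -0.1  7.2] [-0.05 -0.06  0.01] [ 0.5359 -0.1745  0.1204]
6 [ 0.2 -0.7  6.9] [-0.09 -0.05  0.06] [ 0.536  -0.1744  0.1204]
[-0.1  0.1 -0.3] 15.6833
0.03 vis 75.0 203.0 label 19 [189.9 203. ]
0.035 vis 77.0 205.0 label 19 [191.4 205.3]
0.04 vis 74.0 204.0 label 24 [ 74.6 203.9]
0.045 vis 75.0 206.0 label 24 [ 75.4 205.8]
0.05 vis 74.0 205.0 label 23 [ 77.  204.4]
0.03 vis 126.0 254.0 label 138 [191.5 253.2]
0.035 vis 124.0 255.0 label 136 [191.5 252.4]
0.04 vis 125.0 255.0 label 149 [125.8 254.1]
0.045 vis 124.0 253.0 label 155 [127.  252.4]
0.05 vis 124.0 256.0 label 165 [125.1 254.9]
18.4917
```

View pics/m4.png

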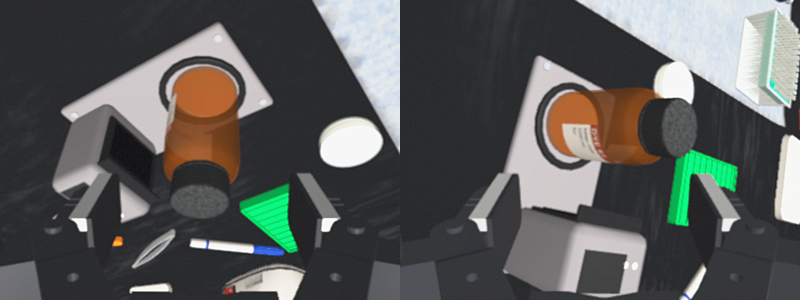

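The label's edge is now at the bottle's left in both crops, (172,112) and (563,140), with the bottle upright in the ring. I'll re-measure the axis and refine the edge.

```bash
python3 - <<'E'
from h import *
a,b=load("x1"),load("x2")
def capc(c,uv):
    g=cv2.cvtColor(c["color"],cv2.COLOR_RGB2HSV); u,v=map(int,uv)
    lap=cv2.blur(np.abs(cv2.Laplacian(cv2.cvtColor(c["color"],cv2.COLOR_RGB2GRAY),cv2.CV_32F)),(5,5))
    m=((g[:,:,2]>50)&(g[:,:,2]<130)&(g[:,:,1]<60)).astype(np.uint8); m=cv2.morphologyEx(m,cv2.MORPH_OPEN,np.ones((5,5)));m=cv2.morphologyEx(m,cv2.MORPH_CLOSE,np.ones((5,5)))
    n,l,st,ce=cv2.connectedComponentsWithStats(m); i=l[v,u]; return st[i],ce[i]
print(capc(a,(320,322)),capc(b,(398+0,247)))
x,e=tri((a,320,322),(b,399,248)); print(x,e)
for A in ([.535,-.174],x[:2],[.5358,-.174]):
    print(A); 
    for c in (b,): edges(label(c,np.array(A)),(.03,.035))
E
```

```text
(array([ 174,  225,  175,  143, 6680], dtype=int32), array([249.63173653, 294.95673653])) (array([ 381,  218,   37,   59, 1710], dtype=int32), array([398.86725146, 247.23333333]))
[ 0.53509775 -0.17725176  0.11901618] [np.float64(0.0005286683068100328), np.float64(0.0005286683068101092)]
[0.535, -0.174]
0.03 vis 126.0 254.0 label 138 [191.5 253.2]
0.035 vis 124.0 255.0 label 136 [191.5 252.4]
[ 0.53509775 -0.17725176]
0.03 vis 126.0 253.0 label 146 [184.8 249.3]
0.035 vis 123.0 255.0 label 154 [184.8 250.5]
[0.5358, -0.174]
0.03 vis 125.0 254.0 label 134 [191.3 253. ]
0.035 vis 127.0 255.0 label 141 [191.2 253.7]
```

```bash
python3 - <<'E'
from h import *
def axaz(c,A):
    hsv=cv2.cvtColor(c["color"],cv2.COLOR_RGB2HSV); eye=np.array(c["eye"]); res=[]
    az0=np.arctan2(*(np.array(A)-eye[:2])[::-1]); dist=np.linalg.norm(np.array(A)-eye[:2])
    lo=[];hi=[]
    for z in np.arange(.025,.08,.003):       # scan horizontally across bottle at depth of its axis
        ts=np.arange(-.045,.045,.0003); n=np.array([-np.sin(az0),np.cos(az0)])
        uv=proj(c,np.column_stack([np.array(A)+ts[:,None]*n,np.full(len(ts),z)]))
        col=np.array([cv2.getRectSubPix(hsv[:,:,1],(1,1),(float(u),float(v)))[0,0] for u,v in uv])
        k=np.nonzero(col>130)[0]
        az=lambda i:np.arctan2(*ray(c,*uv[i])[1][:2][::-1])
        lo.append(az(k[0]));hi.append(az(k[-1]))
    lo,hi=np.array(lo),np.array(hi); w=hi-lo
    exp=2*np.arcsin(.0275/dist); ok=abs(w-exp)<np.radians(.8)
    return eye[:2],np.median(((lo+hi)/2)[ok]) if ok.any() else None,ok.sum(),np.degrees(np.median(w)-exp)
for s in (("w1","w2","v1"),("x1","x2")):
    M=np.zeros((2,2));r=np.zeros(2)
    for n in s:
        e,a,k,d=axaz(load(n),[.535,-.175]); print(n,a,k,d)
        if a is None: continue
        nn=np.array([-np.sin(a),np.cos(a)]); M+=np.outer(nn,nn); r+=nn*(nn@e)
    A=np.linalg.solve(M,r); print("axis",A)
    for n in (s if s[0]=="w1" else s[1:]): print(n); edges(label(load(n),A),(.03,.04))
E
```

```text
w1 None 0 -1.097150920037378Traceback (most recent call last):
  File "<stdin>", line 19, in <module>
  File "<stdin>", line 12, in axaz
IndexError: index 0 is out of bounds for axis 0 with size 0
```

```bash
python3 - <<'E'
from h import *
from bench import status,kin
from scipy.optimize import least_squares
for az,el in [(350,55),(340,60),(10,55),(350,68),(20,60)]:
    try: goview([.535,-.175,.05],az,el,.30); break
    except TypeError: print("no",az,el)
c=cap("wrist","x3"); print(az,el,status.state()["t"])
for y in (-.174,-.1755,-.177):
    for n in ("x2","x3"): print(y,n); edges(label(load(n),np.array([.535,y])),(.03,.035,.045))
E
```

```text
350 55 19.975
-0.174 x2
0.03 vis 126.0 254.0 label 138 [191.5 253.2]
0.035 vis 124.0 255.0 label 136 [191.5 252.4]
0.045 vis 124.0 253.0 label 155 [127.  252.4]
-0.174 x3
0.03 vis 1.0 359.0 label 57 [292.5 330.6]
0.035 vis 1.0 359.0 label 64 [290.9 330.9]
0.045 vis 0.0 359.0 label 66 [290.4 329.9]
-0.1755 x2
0.03 vis 127.0 254.0 label 139 [188.5 253.4]
0.035 vis 124.0 255.0 label 152 [188.4 252.4]
0.045 vis 123.0 253.0 label 156 [188.4 252.2]
-0.1755 x3
0.03 vis 1.0 359.0 label 64 [292.4 333.9]
0.035 vis 1.0 359.0 label 67 [292.4 334.1]
0.045 vis 0.0 359.0 label 72 [292.1 333.2]
-0.177 x2
0.03 vis 124.0 254.0 label 146 [185.4 249.9]
0.035 vis 124.0 253.0 label 150 [185.3 252. ]
0.045 vis 123.0 253.0 label 171 [185.3 252.4]
-0.177 x3
0.03 vis 1.0 359.0 label 67 [294.  337.1]
0.035 vis 1.0 359.0 label 74 [293.4 337.4]
0.045 vis 1.0 359.0 label 79 [292.5 336.4]
```

Combining both edges, the label middle is at 261.2 deg against 261.8 wanted, so the bottle is booked in. Next, the lid.

```bash
cat >> h.py <<'E'
U=np.array([np.cos(np.radians(16.8)),np.sin(np.radians(16.8)),0]); BAR=np.array([.4549,.1088,.136]); r0=.2345; a0=np.radians(3.9)
def arc(deg):
    a=a0+np.radians(deg); return BAR+r0*((np.cos(a0)-np.cos(a))*U+(np.sin(a)-np.sin(a0))*np.array([0,0,1.]))
E
python3 - <<'E'
from h import *
from bench import bot,kin,status
Q=down(106.8); off=np.array([0,0,.001])
print([kin.ik(arc(d)+off,Q) is not None for d in range(0,66,6)],np.round(kin.ik(arc(60)+off,Q),2))
p=np.array(status.state()["ee_pos"]); bot.move_linear([p[0],p[1],.30],rate=.25)
bot.goto(BAR+[0,0,.12],Q); bot.gripper_to(.42,40)
bot.move_linear(BAR+off,rate=.1)
s=status.state(); print("at",s["ft_force"].round(1),s["ee_pos"].round(4),s["t"])
bot.gripper_to(0,40); s=status.state(); print("grip",s["grip_width"],s["gripper_force"],s["ft_force"].round(1),s["ee_pos"].round(4))
for d in (3,6,9,12):
    bot.move_linear(arc(d)+off,rate=.06); s=status.state(); print(d,s["ft_force"].round(1),s["torque"].round(2),s["grip_width"].round(3),s["ee_pos"].round(4),s["t"])
cap("scene","s1"); cv2.imwrite("pics/m5.png",cv2.resize(cv2.imread("pics/s1.png")[100:340,100:420],(640,480)))
E
```

```text
[True, True, True, True, True, True, True, True, True, True, True] [ 0.12  0.12  1.5   0.    1.53 -0.18]
at [-0.3 -0.1  0.6] [0.4555 0.1089 0.1377] 23.7
grip 0.10139033875916699 38.93041491508484 [2.1 2.4 0.1] [0.4557 0.109  0.1376]Traceback (most recent call last):
  File "<stdin>", line 11, in <module>
AttributeError: 'float' object has no attribute 'round'
```

```bash
python3 - <<'E'
from h import *
from bench import bot,kin,status
off=np.array([0,0,.001])
for d in range(5,26,5):
    bot.move_linear(arc(d)+off,rate=.06); s=status.state(); print(d,s["ft_force"].round(1),s["torque"].round(2),round(s["grip_width"],3),s["ee_pos"].round(4),s["t"])
    if np.linalg.norm(s["ft_force"])>30: break
cap("scene","s1"); cv2.imwrite("pics/m5.png",cv2.resize(cv2.imread("pics/s1.png")[100:340,100:420],(640,480)))
E
```

```text
5 [ 6.2  1.3 -3.5] [ 0.3  -0.84  0.16] 0.1 [0.4576 0.1096 0.1572] 24.7
10 [ 6.5  2.4 -3.9] [ 0.21 -0.96  0.13] 0.1 [0.4611 0.1107 0.1767] 25.1917
15 [ 5.1  1.9 -3.6] [ 0.13 -0.7   0.12] 0.097 [0.4661 0.1123 0.1959] 25.6833
20 [ 1.7  1.  -2.7] [ 0.13 -0.16  0.12] 0.094 [0.473  0.1144 0.2153] 26.175
25 [-5.3  0.5 -0.1] [-0.    0.96  0.08] 0.101 [0.4818 0.1172 0.2349] 26.6667
```

View pics/m5.png

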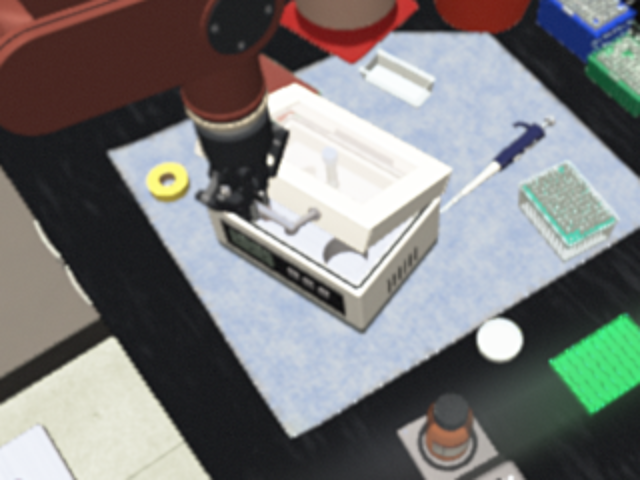

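The lid is up about 25 deg with the gripper on the handle, and the bottle still stands at (450,420). I'll continue.

```bash
python3 - <<'E'
from h import *
from bench import bot,kin,status
off=np.array([0,0,.001])
for d in range(30,61,5):
    bot.move_linear(arc(d)+off,rate=.06); s=status.state(); print(d,s["ft_force"].round(1),s["torque"].round(2),round(s["grip_width"],3),s["ee_pos"].round(4),s["t"])
    if np.linalg.norm(s["ft_force"])>30: break
cap("scene","s2"); cv2.imwrite("pics/m6.png",cv2.resize(cv2.imread("pics/s2.png")[100:340,100:420],(640,480)))
E
```

```text
30 [-8.7  0.4  2.5] [-0.03  1.4   0.13] 0.1 [0.4915 0.1202 0.2525] 27.2083
35 [-10.8   0.6   5.7] [-0.08  1.82  0.13] 0.101 [0.5029 0.1238 0.2694] 27.7
40 [-13.1  -0.9   9.3] [-0.07  2.26  0.1 ] 0.098 [0.5157 0.1278 0.2854] 28.1917
45 [-14.6  -0.   11. ] [-0.04  2.49  0.11] 0.101 [0.5299 0.1323 0.3004] 28.6833
50 [-12.    0.9  12.2] [0.14 2.17 0.08] 0.1 [0.5458 0.1373 0.3138] 29.175
55 [-11.4   2.3  10.7] [0.32 1.89 0.11] 0.097 [0.5624 0.1425 0.3252] 29.6667
60 [-8.7  4.1  8.4] [0.6  1.21 0.16] 0.101 [0.5801 0.1481 0.3348] 30.1583
```

View pics/m6.png

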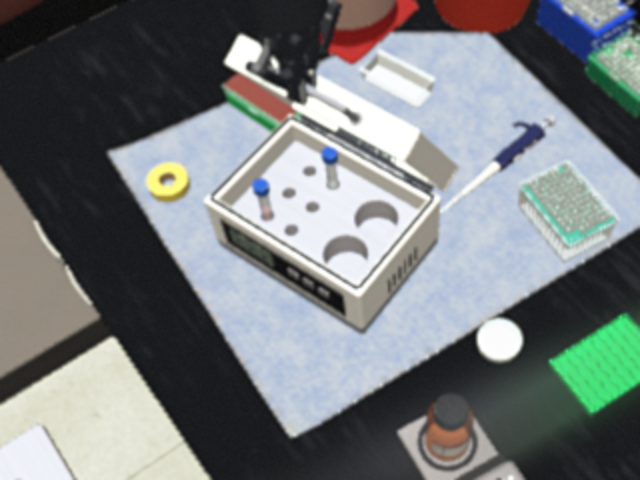

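The lid stands well up, with the handle's near-leg foot at about (355,117) in the crop and the block and tubes exposed. I'll check the angle numerically from that picture.

```bash
python3 - <<'E'
from h import *
from bench import status
c=load("s2"); y=np.array([-U[1],U[0],0])
for d in (54,57,60,63,66):
    a=np.radians(d); rad=np.cos(a)*U-np.sin(a)*np.array([0,0,1]); q=proj(c,[arc(d)-.055*y,arc(d)-.055*y+.042*rad])
    print(d,((q-100)*2).round(1).tolist())
s=status.state(); print(s["grip_width"],s["gripper_force"],s["ft_force"].round(1),s["joint_velocities"].round(4),s["t"])
cv2.imwrite("pics/m7.png",cv2.resize(cv2.imread("pics/s2.png")[100:190,200:320],(800,600),interpolation=cv2.INTER_CUBIC))
E
```

```text
54 [[331.8, 128.2], [347.8, 134.3]]
57 [[337.6, 118.1], [352.4, 126.3]]
60 [[343.5, 108.1], [357.2, 118.5]]
63 [[349.7, 98.3], [362.0, 110.9]]
66 [[356.0, 88.8], [367.1, 103.4]]
0.09987287088171694 40.962735414505005 [-7.8  4.6  9.1] [ 0.0019 -0.0032  0.0039 -0.0014 -0.0018 -0.0015] 30.2083
```

View pics/m7.png

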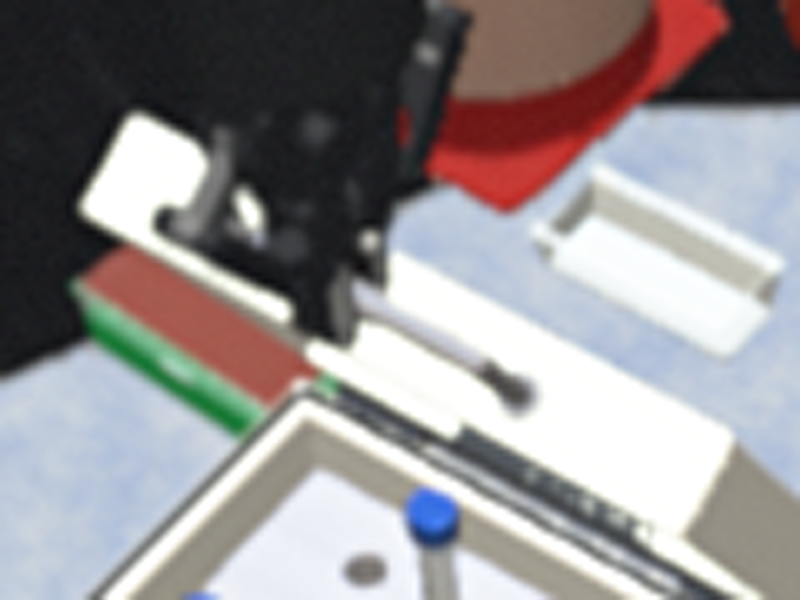

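In the zoom the leg foot is at (520,392), which is (356,118) in the earlier crop. The prediction for 60 deg is (357,118.5), so the lid is at 60 deg.

```bash
python3 - <<'E'
from bench import bot,job,status
bot.dwell(.5); s=status.state(); print(s["ee_pos"],s["ft_force"],s["grip_width"]); print(job.finish_job())
E
```

```text
[0.57997009 0.14805156 0.33476565] [-8.05993292  3.43576893  7.62780477] 0.09792656462442417
the job is handed in; nothing more can be done
None
```

The bottle was turned in the nest until its label faced the reader's window (within about 1 degree by camera) and let go standing; the arm is holding the warmer lid by its handle at about 60 degrees, and the job is handed in.

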